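# Load, bar and scan out a takeaway delivery carrier

### The arm

A 6-joint arm with a two-finger parallel gripper is mounted at the origin on the work surface. World frame = base frame: x ahead of the robot, y to its left, z up, the work surface at z = 0. Lengths are in m, angles in degrees, forces in N, time in s.
With the tool pointing down it reaches from about 0.375 to 0.75 m from the base axis. Payload 9 kg.
Tool frame: the origin (TCP) lies where the fingers leave the gripper's body, on its centre line; the fingertips stand 73 mm ahead of it and the grasp point (between the pads) lies 54 mm ahead of it (robot.tip_reach is the distance from the TCP to the fingertips, in m); z points along the fingers, y is the direction in which the jaws open and shut (so a half turn about z gives the same grasp; the last joint's range is limited). The gripper opens to 85 mm and grips with 20 to 120 N. Pads are 22 mm wide; open, the fingers measure 114 mm over their backs; the gripper's body (76 mm by 85 mm) begins 54 mm behind the grasp point. The pads swing forward as they close: fully open they stand 13 mm farther back than shut.
Start: joints at [-84.666, 5.964, 5.575, 89.605, 0, 77.527], TCP at [0.184, -0.571, 0.304] pointing down, gripper open.
Joint ranges: [-171.21, 171.21], [-48.23, 106.86], [-62.78, 66.21], [-105.2, 120.99], [-86.42, 89.51], [-180, 180]. Speed limits (degrees/s): [127.2, 127.2, 147.25, 180, 180, 180].

### API

Orientations are given as [roll, pitch, yaw] about the fixed x, y, z axes, in that order (R = Rz(yaw) Ry(pitch) Rx(roll)).
In Python, from plant import robot gives the robot as it stands. Calls block until the motion is done:
- robot.move_pose(position, orientation): joint-space move of the TCP to a pose.
- robot.line_to(position, vel=0.15, rotation=None, guard=None): straight line of the TCP; rotation=None keeps the orientation; vel is the mean speed in m/s. With guard (N) it stops when the force on the tool has changed by that much, and returns True; else False.
- robot.goto_joints(angles): joint-space move.
- robot.set_gripper(opening): finger opening in m; the grip force is fixed at half the most; returns when the fingers have stopped.
- robot.pause(seconds).
- robot.ik(position, orientation): joint angles nearest the present ones, or None.
- robot.observe(): the state.
- robot.grab_frame(name): name is "side" or "top"; returns the picture (384x512x3 uint8, blue, green, red); there is no depth.
- robot.get_calibration(name): a dict with "vertical_fov" (degrees; the focal length in pixels is half the picture's height over the tangent of half this angle, whatever the lens; pixels are square), "cx", "cy" (the principal point, pixels), "rvec" (rotation vector, rad) and "tvec" (3), from world to camera coordinates, as OpenCV has them. Camera axes: x right, y down, z forward; pixel columns grow to the right and rows downward; lengths in m; the calibration is good to about 2 mm. A picture is of the moment at which its call begins. get_calibration takes no time and is no camera call.
A pose or a line that the arm cannot do raises robot.IKError and nothing moves.
- robot.job_done(): hands the job in, once; it reports no verdict.
The state is a dict: "time": time; "q": joint angles; "qvel": joint speeds; "joint_torque": joint torques, N m; "tool_pos": TCP position; "tcp_rot": TCP orientation; "ft_force": force on the tool from outside, world axes, zero at the start; "torque": the same for the moment, N m; "gripper_width": finger opening in m.
Only numpy, scipy, OpenCV 4.12 (cv2) and the standard library are available. Lean on these libraries where they do the work, as an engineer would, in place of code of your own. Each camera call takes 0.05 s, during which the arm holds its last target. There are 200 camera calls.

### The job

Send out a delivery order: first squeeze the trigger of the clamped scanner fully home, hold it for a good half second and let it spring back, to scan the empty carrier; then put all the small black takeaway packs with yellow bands from the counter side by side flat on the carrier's floor, lids up, and lay the retaining bar across the carrier in its two bracket notches, centred, so that it lies over them. Then squeeze and release the scanner trigger once more in the same way to close the order, and on the terminal press the far-left key fully down and let it up, then the wide key, touching no other key down; leave the trigger and keys released and do not disturb the other things on the counter.

Things in the scene. Friction and masses are not known exactly. Their poses are not given: they have to be found in the camera images.
- carrier_floor (a point): Delivery carrier: fixed open metal tray, inside 204 (its x) by 208 mm (its y), walls 6 mm thick, 32 mm high; striped code label on its outside +y face. Point: centre of the inner floor, 5 mm above the counter. In the middle of each y wall a bracket rises. Holds four packs, two by two, lengths along x, centres 50 mm (x) and 48 mm (y) from this point.
- bar_seat (a point): Point half-way between the notches of the carrier's two brackets, level with the notch floors, 56 mm above the counter; axes as the carrier's. The bracket plates stand 104 to 110 mm off along +y and -y, are 76 mm wide (x), and each has two horns up to 70 mm above the counter that leave a notch 40 mm wide (x).
- bar_mid (a point): Retaining bar: loose straight stainless bar with black end caps, 244 mm long (its y), 30 mm wide (x), 14 mm high (z), about 0.25 kg; this point is its centre. In the notches its centre is 7 mm above bar_seat, its length along the carrier's y. It starts flat on the counter, beyond the carrier as seen from the scanner.
- scanner_grip (a point): Grey pistol-grip scanner fixed on its side in a bench bracket, window to its -y (at the carrier's label), grip level along x, 32 mm high. Point: where to squeeze, between trigger and back of grip, 62 mm above the counter; open above, free below to 8 mm. Grip's back: 28 mm along +y. Head: 33 to 99 mm along +x, up to 95 mm high. Clamp: from 50 mm along -x, up to 83 mm high.
- trigger (a joint): Scanner's black sprung trigger (rad): 0 at rest, grows as squeezed to the grip (scanner's +y), stop at 0.32; about 8 N, springs back. Blade 24 mm high on the -y side: outer face 29 mm along -y of scanner_grip at rest, 15 mm when home. Upright hinge 38 mm along +x of scanner_grip; blade reaches 13 mm beyond it along -x.
- pack0_mid (a point): One of three or four like takeaway packs (black tray, clear lid over rice-roll slices, yellow band), loose, 92 mm long (x), 52 mm wide (y), 44 mm high (z), about 0.2 kg; this point is its centre. None if this pack is absent.
- pack1_mid (a point): One of three or four like takeaway packs (black tray, clear lid over rice-roll slices, yellow band), loose, 92 mm long (x), 52 mm wide (y), 44 mm high (z), about 0.2 kg; this point is its centre. None if this pack is absent.
- pack2_mid (a point): One of three or four like takeaway packs (black tray, clear lid over rice-roll slices, yellow band), loose, 92 mm long (x), 52 mm wide (y), 44 mm high (z), about 0.2 kg; this point is its centre. None if this pack is absent.
- pack3_mid (a point): One of three or four like takeaway packs (black tray, clear lid over rice-roll slices, yellow band), loose, 92 mm long (x), 52 mm wide (y), 44 mm high (z), about 0.2 kg; this point is its centre. None if this pack is absent.
- key_far_left (a joint): Travel (m) of 24 mm square key, far row, left of three as seen from the robot, on the order terminal: 0 up, 0.005 fully down (about 5 N); springs back.
- key_far_centre (a joint): Travel (m) of 24 mm square key, far row, centre of three as seen from the robot, on the order terminal: 0 up, 0.005 fully down (about 5 N); springs back.
- key_far_right (a joint): Travel (m) of 24 mm square key, far row, right of three as seen from the robot, on the order terminal: 0 up, 0.005 fully down (about 5 N); springs back.
- key_mid_left (a joint): Travel (m) of 24 mm square key, mid row, left of three as seen from the robot, on the order terminal: 0 up, 0.005 fully down (about 5 N); springs back.
- key_mid_centre (a joint): Travel (m) of 24 mm square key, mid row, centre of three as seen from the robot, on the order terminal: 0 up, 0.005 fully down (about 5 N); springs back.
- key_mid_right (a joint): Travel (m) of 24 mm square key, mid row, right of three as seen from the robot, on the order terminal: 0 up, 0.005 fully down (about 5 N); springs back.
- key_wide (a joint): Travel (m) of the wide key nearest the robot, 24 x 90 mm, on the order terminal: 0 up, 0.005 fully down (about 5 N); springs back.
- key_far_left_top (a point): Centre of the top of the far-left square key (far row, left end as seen from the robot) when up, 45 mm above the counter. The terminal is a fixed white box, 150 mm (x, screen at its +x end) by 124 mm (y), 34 mm high (screen 43 mm); keys stand 11 mm proud, square ones 37 to 38 mm apart centre to centre.
- key_wide_top (a point): Centre of the top of the wide key nearest the robot when up, 45 mm above the counter. The terminal is a fixed white box, 150 mm (x, screen at its +x end) by 124 mm (y), 34 mm high (screen 43 mm); keys stand 11 mm proud, square ones 37 to 38 mm apart centre to centre.
- sauce_bottle: Bystander: red-brown plastic sauce bottle with red cap, 60 mm across, 170 mm high; origin at the centre of its underside.
- steel_cup: Bystander: steel cup, 72 mm across, 75 mm high; origin at the centre of its underside.
- steel_bowl: Bystander: metal bowl, 116 mm across, 50 mm high; origin at the centre of its underside.
- spice_can: Bystander: closed can, 60 mm across, 90 mm high; origin at the centre of its underside.
- plate_stack: Bystander: stack of white plates, 156 mm across, 34 mm high; origin at the centre of its underside.
- sauce_dish: Bystander: small white dish, 80 mm across, 28 mm high; origin at the centre of its underside.
Things that resemble listed ones, but are neither listed nor needed, are in the scene too. There is more than one size of the part that bears bar_mid; the job needs the larger.

How it is judged (in metres and radians):
On the way, in this order (a step that is already met when the one before it is completed fails the run):
1. the trigger is squeezed home and held, the carrier still empty of packs and without its bar (value of joint trigger above 0.27 rad and horizontal distance between each of pack0_mid, pack1_mid, pack2_mid, pack3_mid and carrier_floor above 0.07 m and horizontal distance between bar_mid and carrier_floor above 0.1 m), for 0.5 s.
2. the trigger is let go and has sprung back (value of joint trigger below 0.06 rad), for 0.1 s.
3. all packs lie flat on the carrier's floor, let go (x of pack0_mid in the frame of carrier_floor between -0.09 and 0.09 m and y of pack0_mid in the frame of carrier_floor between -0.09 and 0.09 m and z of each of pack0_mid, pack1_mid, pack2_mid, pack3_mid in the frame of carrier_floor below 0.032 m and angle between each of pack0_mid, pack1_mid, pack2_mid, pack3_mid's own z axis and vertical below 0.12 rad and x of pack1_mid in the frame of carrier_floor between -0.09 and 0.09 m and y of pack1_mid in the frame of carrier_floor between -0.09 and 0.09 m and x of pack2_mid in the frame of carrier_floor between -0.09 and 0.09 m and y of pack2_mid in the frame of carrier_floor between -0.09 and 0.09 m and x of pack3_mid in the frame of carrier_floor between -0.09 and 0.09 m and y of pack3_mid in the frame of carrier_floor between -0.09 and 0.09 m and linear speed of each of pack0, pack1, pack2, pack3 below 0.03 m/s and contact force between the fingers and pack0 below 0.2 N and contact force between the fingers and pack1 below 0.2 N and contact force between the fingers and pack2 below 0.2 N and contact force between the fingers and pack3 below 0.2 N), for 0.2 s.
4. the retaining bar lies in both notches over the packs, let go (x of pack0_mid in the frame of carrier_floor between -0.09 and 0.09 m and y of pack0_mid in the frame of carrier_floor between -0.09 and 0.09 m and z of each of pack0_mid, pack1_mid, pack2_mid, pack3_mid in the frame of carrier_floor below 0.032 m and angle between each of pack0_mid, pack1_mid, pack2_mid, pack3_mid's own z axis and vertical below 0.12 rad and x of pack1_mid in the frame of carrier_floor between -0.09 and 0.09 m and y of pack1_mid in the frame of carrier_floor between -0.09 and 0.09 m and x of pack2_mid in the frame of carrier_floor between -0.09 and 0.09 m and y of pack2_mid in the frame of carrier_floor between -0.09 and 0.09 m and x of pack3_mid in the frame of carrier_floor between -0.09 and 0.09 m and y of pack3_mid in the frame of carrier_floor between -0.09 and 0.09 m and x of bar_mid in the frame of bar_seat between -0.014 and 0.014 m and y of bar_mid in the frame of bar_seat between -0.013 and 0.013 m and z of bar_mid in the frame of bar_seat between 0.001 and 0.013 m and angle between the y axis of bar_mid and the y axis of bar_seat, either way round below 0.1 rad and contact force between the fingers and bar below 0.2 N and linear speed of bar below 0.03 m/s), for 0.2 s.
5. after that, the trigger is squeezed home and held again (value of joint trigger above 0.27 rad), for 0.5 s.
6. the trigger is let go and has sprung back (value of joint trigger below 0.06 rad), for 0.1 s.
7. the far-left key is pressed down, the wide key up (value of joint key_far_left above 0.0038 m and value of joint key_wide below 0.001 m), for 0.05 s.
8. the wide key is pressed down, the far-left key up (value of joint key_wide above 0.0038 m and value of joint key_far_left below 0.001 m), for 0.05 s.
At the end, for the whole second after the job is handed in: All packs present lie flat (within 7 degrees), lids up, on the carrier's floor; the bar lies at rest in both notches, centred within 13 mm along its length and within 6 degrees of the carrier's y; trigger and keys are released; everything is let go and at rest (all of step 4 and linear speed of each of pack0, pack1, pack2, pack3 below 0.03 m/s and contact force between the fingers and pack0 below 0.2 N and contact force between the fingers and pack1 below 0.2 N and contact force between the fingers and pack2 below 0.2 N and contact force between the fingers and pack3 below 0.2 N and value of joint trigger below 0.06 rad and value of joint each of key_far_left, key_far_centre, key_far_right, key_mid_left, key_mid_centre, key_mid_right, key_wide below 0.001 m); the robot touches nothing.
It fails at once if a bystander is pushed more than 40 mm or tipped (distance of any of sauce_bottle, steel_cup, steel_bowl, spice_can, plate_stack, sauce_dish from where it was at the start of the episode above 0.04 m or angle between any of sauce_bottle, steel_cup, steel_bowl, spice_can, plate_stack, sauce_dish's own z axis and vertical above 0.5 rad).
It fails at once if another key of the terminal is pressed down (value of joint any of key_far_centre, key_far_right, key_mid_left, key_mid_centre, key_mid_right above 0.003 m).
Of pack0, pack1, pack2, pack3 only 3 to 4 are there at a start; the rules pass over those that are not, and their reading is None.
At some moment in a run one of pack0, pack1, pack2, pack3, bar may be knocked a few centimetres aside while the robot is not near it.
It also fails if it takes over 200 s, if anything falls off the work surface, if the arm or the gripper's body presses on something with over 40 N, if the wrist force passes 120 N, or if a joint passes its speed limit or range.

## Working session

There is one attempt and no reset: what is moved stays moved. The work goes in short steps, each a Python script; the robot and the scene stay as the last script left them, time stands still between calls to the robot, and variables do not carry over. Pictures are saved under pics/ and viewed, about 12 in all and at most 16, crops included, and the job is handed in when it is done.

```bash
ls; mkdir -p pics; python3 - <<'E'
from plant import robot
import cv2
for n in("top","side"):
    im=robot.grab_frame(n); cv2.imwrite(f"pics/{n}0.png",im); cv2.imwrite(f"pics/{n}0b.png",cv2.resize(im,(800,600),interpolation=cv2.INTER_CUBIC)); print(n,robot.get_calibration(n))
print(robot.observe())
E
```

```text
pics
top {'vertical_fov': 47.934007340411696, 'cx': 257.80326919115646, 'cy': 190.07613863079143, 'rvec': array([ 2.19357726, -2.15590519,  0.10013853]), 'tvec': array([-0.01289161,  0.50086897,  1.21064259])}
side {'vertical_fov': 57.17367096596311, 'cx': 257.0843240143388, 'cy': 184.89658355045339, 'rvec': array([ 0.64253627, -2.72348324,  1.0675614 ]), 'tvec': array([0.45355978, 0.20550478, 0.85340242])}
{'time': 0.1, 'q': array([-8.46670949e+01,  5.99627599e+00,  5.53082600e+00,  8.96050890e+01,
        1.50274207e-03,  7.75254230e+01]), 'qvel': array([ 0.01894372, -0.06807531,  0.17382179,  0.01090174,  0.05166157,
       -0.07658294]), 'joint_torque': array([ 7.92541861e-03, -5.58209431e+01,  5.04719424e+01,  1.30653082e-02,
       -2.00817467e-04, -1.80701687e-05]), 'tool_pos': array([ 0.18347313, -0.57103002,  0.30318239]), 'tcp_rot': array([-1.79931451e+02, -1.67041356e-02,  1.78074712e+01]), 'ft_force': array([ 0.26044043,  0.45064873, -0.90887373]), 'torque': array([-0.01165179, -0.02260354,  0.01035675]), 'gripper_width': 0.08507710970980743}
```

View pics/top0b.png

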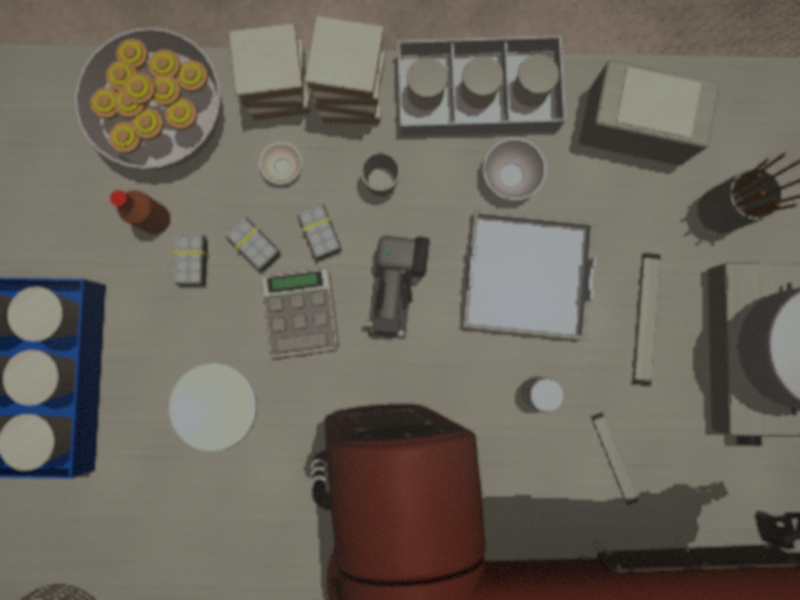

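View pics/side0b.png

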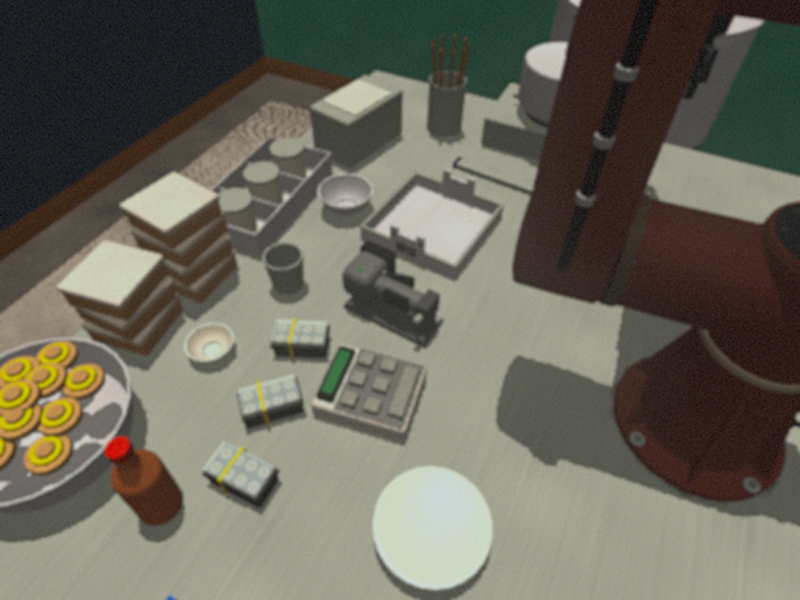

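Top view (800x600): three packs at about (190,260), (252,244) and (320,231). The terminal is at (300,312), scanner (392,285), carrier (527,277) and large bar (646,320), with the smaller bar at (613,458). Next I'll enlarge crops.

```bash
cat > h.py <<'E'
import numpy as np, cv2
from plant import robot
def cam(n):
    c=robot.get_calibration(n); f=192/np.tan(np.radians(c["vertical_fov"]/2))
    return np.array([[f,0,c["cx"]],[0,f,c["cy"]],[0,0,1]]),c["rvec"],c["tvec"]
def w(n,u,v,z):
    K,r,t=cam(n); R=cv2.Rodrigues(r)[0]; C=-R.T@t; d=R.T@np.linalg.inv(K)@[u,v,1]
    return C+d*(z-C[2])/d[2]
def px(n,P):
    K,r,t=cam(n); return cv2.projectPoints(np.atleast_2d(np.float64(P)),r,t,K,None)[0][:,0]
def crop(n,im,x,y,W,H,s,name):
    o=cv2.resize(im[y:y+H,x:x+W],None,fx=s,fy=s,interpolation=cv2.INTER_CUBIC)
    o=cv2.convertScaleAbs(o,alpha=1.4,beta=10)
    for k in range(0,W,20):cv2.line(o,(k*s,0),(k*s,8),(0,0,255),1);cv2.putText(o,str(x+k),(k*s,20),0,.4,(0,0,255),1)
    for k in range(0,H,20):cv2.line(o,(0,k*s),(8,k*s),(0,0,255),1);cv2.putText(o,str(y+k),(10,k*s+4),0,.4,(0,0,255),1)
    cv2.imwrite(f"pics/{name}.png",o)
E
python3 - <<'E'
from h import *
im=cv2.imread("pics/top0.png")
crop("top",im,105,125,180,110,4,"c1"); crop("top",im,285,125,150,140,4,"c2")
E
```

```text
(no output)
```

View pics/c1.png

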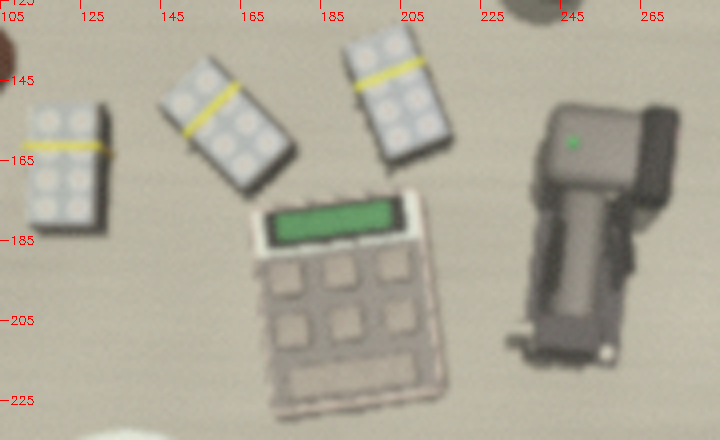

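View pics/c2.png

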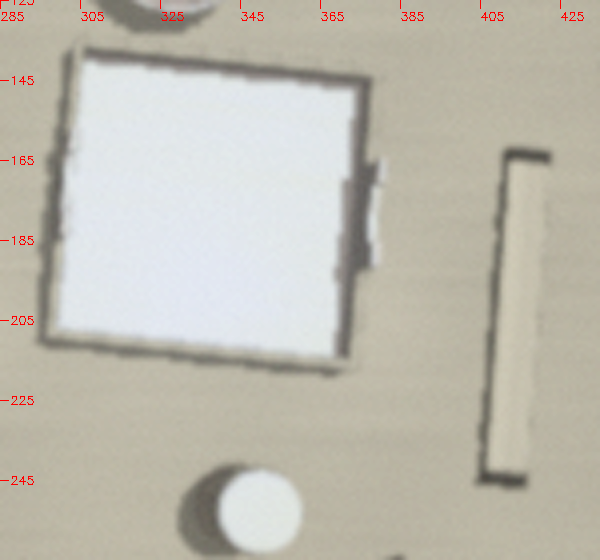

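Crops: pack centres are at about (121.5,167), (162,157) and (204,149). Keys: far-left (176.5,194), wide (193,219). The scanner grip is at about (250,187). Carrier rim corners: (302,137), (378,144), (371,218), (295,211). The bar's ends are at (416.5,164) and (410,245).

```bash
python3 - <<'E'
from h import *
np.set_printoptions(precision=4,suppress=True)
for n in("top","side"):
    K,r,t=cam(n);R=cv2.Rodrigues(r)[0];print(n,"C",-R.T@t,"fwd",R[2],"f",K[0,0])
D=np.linalg.norm
c=[w("top",u,v,.032) for u,v in((302,137),(378,144.3),(371,218),(295,211))]
print("carrier",np.mean(c,0),[D(c[i]-c[i-1]) for i in range(4)],c)
b=[w("top",*p,.014) for p in((416.5,164),(410,245))];print("bar",b,D(b[0]-b[1]))
for u,v in((105+25/4,125+105/4),(105+98/4,125+105/4),(105+98/4,125+228/4),(105+34/4,125+228/4)):print("packL",w("top",u,v,.044))
for p in((176.5,194),(190,192.8),(203.2,191),(177.8,207.5),(205.2,204.5),(193,219)):print("key",w("top",*p,.045))
print("robot pictured base? tool:",px("top",[.184,-.571,.3]))
E
```

```text
top C [ 0.3883 -0.0045  1.2514] fwd [ 0.0914  0.0003 -0.9958] f 431.9082973607351
side C [0.233  0.5884 0.7588] fwd [ 0.285  -0.6135 -0.7365] f 352.3455102901466
carrier [ 0.5406 -0.2273  0.032 ] [np.float64(0.21327433086730685), np.float64(0.21851892952512475), np.float64(0.2121994389897462), np.float64(0.21504169237756077)] [array([ 0.6552, -0.1283,  0.032 ]), array([ 0.6378, -0.3461,  0.032 ]), array([ 0.4267, -0.3247,  0.032 ]), array([ 0.4427, -0.1102,  0.032 ])]
bar [array([ 0.5856, -0.4622,  0.014 ]), array([ 0.3525, -0.4399,  0.014 ])] 0.2341923356355382
packL [0.6022 0.4122 0.044 ]
packL [0.6031 0.3606 0.044 ]
packL [0.5156 0.3568 0.044 ]
packL [0.5148 0.4017 0.044 ]
key [0.484  0.2233 0.045 ]
key [0.488  0.1856 0.045 ]
key [0.4937 0.1488 0.045 ]
key [0.4462 0.2184 0.045 ]
key [0.4559 0.1421 0.045 ]
key [0.4149 0.175  0.045 ]
robot pictured base? tool: [[519.0227 329.6843]]
```

```bash
python3 - <<'E'
from h import *
from scipy.optimize import least_squares
np.set_printoptions(precision=4,suppress=True)
im=cv2.imread("pics/top0.png").astype(float)
# table edge: hue of rug (R-G) vs grey
d=im[:,:,2]-im[:,:,1]
pts=[]
for u in list(range(4,40))+list(range(365,505,3)):
    col=cv2.GaussianBlur(d[5:60,max(0,u-3):u+4].mean(1)[:,None],(1,7),0)[:,0]
    g=np.diff(col); j=g.argmin()
    if 1<=j<len(g)-1 and g[j]<-1: pts.append((u,5.5+j))
pts=np.array(pts,float); print(pts[::8].tolist())
K,r,t=cam("top")
def und(p,k): return cv2.undistortPoints(p[:,None],K,np.array([k,0,0,0.]),P=K)[:,0]
def res(p): q=und(pts,p[0]); return p[1]+p[2]*(q[:,0]-256)/256-q[:,1]
s=least_squares(res,[-.1,30,0],loss="soft_l1");print("plumb k",s.x,abs(s.fun).mean(),np.abs(res([0,*np.polyfit((pts[:,0]-256)/256,pts[:,1],1)[::-1]])).mean())
# sizes
R=cv2.Rodrigues(r)[0];C=-R.T@t
def wk(p,z,k):
    q=und(np.array([p],float),k)[0]; dd=R.T@np.linalg.inv(K)@[*q,1]; return C+dd*(z-C[2])/dd[2]
D=lambda a,b,z,k:np.linalg.norm(wk(a,z,k)-wk(b,z,k))
cc=((302,137),(378,144.3),(371,218),(295,211))
for k in(0,-.1,-.2,-.3):
    print(k,"bar",D((416.5,164),(410,245),.014,k)," ",D((422.75,163.75),(416.5,246.75),.014,k),"carrier",[round(D(cc[i],cc[i-1],.032,k),4) for i in range(4)],"keys",D((176.5,194),(203.2,191),.045,k))
E
```

```text
[[4.0, 27.5], [12.0, 27.5], [20.0, 27.5], [28.0, 27.5], [36.0, 27.5], [377.0, 33.5], [401.0, 34.5], [425.0, 34.5], [449.0, 34.5], [473.0, 35.5], [497.0, 35.5]]
plumb k [-0.0021 31.4279  4.4423] 0.2003997242928344 0.20234894023868166
0 bar 0.2341923356355382   0.23980972121759725 carrier [np.float64(0.2133), np.float64(0.2185), np.float64(0.2122), np.float64(0.215)] keys 0.07517330935191716
-0.1 bar 0.23759597180970835   0.2435922044182716 carrier [np.float64(0.2138), np.float64(0.2213), np.float64(0.2141), np.float64(0.2173)] keys 0.07574475392633981
-0.2 bar 0.24132565225957844   0.24777135116292634 carrier [np.float64(0.2142), np.float64(0.2242), np.float64(0.2161), np.float64(0.2198)] keys 0.07633179173082512
-0.3 bar 0.2454511583646066   0.2524411590194934 carrier [np.float64(0.2147), np.float64(0.2273), np.float64(0.2182), np.float64(0.2223)] keys 0.07693518699708304
```

```bash
python3 - <<'E'
from h import *
im=cv2.imread("pics/side0.png")
crop("side",im,125,95,200,150,4,"c3")
E
```

```text
(no output)
```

View pics/c3.png

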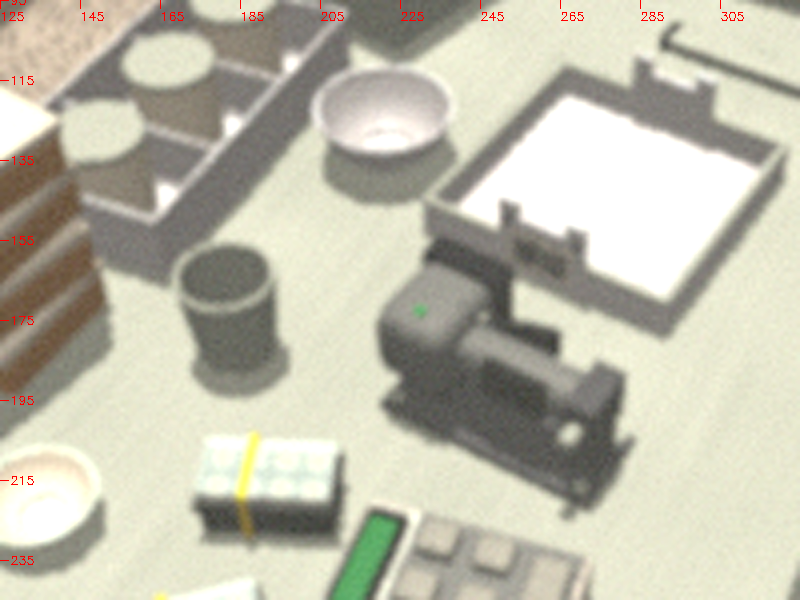

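```bash
cat > mdl.py <<'E'
from h import *
def fr(p,P): # pose (x,y,yaw deg) -> world
    a=np.radians(p[2]); P=np.atleast_2d(np.float64(P)); c,s=np.cos(a),np.sin(a)
    return np.c_[p[0]+c*P[:,0]-s*P[:,1],p[1]+s*P[:,0]+c*P[:,1],P[:,2]]
def rect(hx,hy,z,cx=0,cy=0): return [(cx+hx,cy+hy,z),(cx+hx,cy-hy,z),(cx-hx,cy-hy,z),(cx-hx,cy+hy,z)]
def draw(n,o,x,y,s,p,loops,col):
    for L in loops:
        q=(px(n,fr(p,L))-[x,y]+.5)*s
        cv2.polylines(o,[np.int32(q*4)],True,col,1,cv2.LINE_AA,2)
E
cat > ov.py <<'E'
from mdl import *
np.set_printoptions(precision=4,suppress=True)
def pose_from(cs,z): # corners, first edge direction = x axis
    c=np.array([w("top",*p,z) for p in cs]); m=c.mean(0); d=(c[0]+c[1]-c[2]-c[3]); return [m[0],m[1],np.degrees(np.arctan2(d[1],d[0]))]
f=lambda *L:[(105+a/4,125+b/4) for a,b in L]
# order: two corners at +x end, then -x end
A=pose_from(f((25,105),(98,105),(98,228),(32,228)),.044)
B=pose_from(f((160,100),(208,57),(293,150),(245,190)),.044)
Cc=pose_from(f((345,45),(405,25),(452,138),(390,163)),.044)
CAR=pose_from([(302,137),(378,144.3),(371,218),(295,211)],.032)
b=[w("top",*p,.014) for p in((417.3,163.3),(411.5,246.3))]; m=(b[0]+b[1])/2; d=b[0]-b[1]
BAR=[m[0],m[1],np.degrees(np.arctan2(d[1],d[0]))-90]
k1=w("top",176.5,194,.045);k3=w("top",203.2,191,.045); kw=w("top",193,219,.045)
ty=np.degrees(np.arctan2(*(k1-k3)[[1,0]]))-90
KEY=[k1[0],k1[1],ty]; WID=[kw[0],kw[1],ty]
s1=w("top",105+597/4,125+195/4,.078);s2=w("top",105+588/4,125+315/4,.078); syaw=np.degrees(np.arctan2(*(s1-s2)[[1,0]]))
hx=w("top",251,171.3,.095);cx=w("top",251,204.5,.083); g=w("top",252.5,187,.062); print("scan head/clamp x",hx[0]-.033,cx[0]+.050,"y",g[1],"yaw",syaw)
SC=[(hx[0]+cx[0]-.033+.05)/2,g[1],syaw]
for k in "A B Cc CAR BAR KEY WID SC".split(): print(k,np.array(globals()[k]))
M=[(p,[rect(.046,.026,.044),rect(.046,.026,0)],(0,0,255)) for p in(A,B,Cc)]
M+=[(CAR,[rect(.108,.110,.032),rect(.102,.104,.005)]+[[(x0,y,.070),(x1,y,.070),(x1,y,.032),(x0,y,.032)] for y in(.104,-.104) for x0,x1 in((-.038,-.02),(.02,.038))],(255,0,0)),
(BAR,[rect(.015,.122,.014),rect(.015,.122,0)],(0,160,0)),(KEY,[rect(.012,.012,.045)],(255,0,255)),(WID,[rect(.012,.045,.045)],(255,0,255)),
(SC,[rect(.033,.002,.095,.066,0),[(.033,.028,.062),(-.05,.028,.062),(-.05,-.0,.062)],[(.038,-.029,.062),(-.013,-.029,.062),(-.013,-.02,.062)],rect(.004,.004,.062)],(0,140,255))]
if __name__=="__main__":
    im={n:cv2.imread(f"pics/{n}0.png") for n in("top","side")}
    def ov(n,x,y,W,H,s):
        o=cv2.convertScaleAbs(cv2.resize(im[n][y:y+H,x:x+W],None,fx=s,fy=s,interpolation=cv2.INTER_CUBIC),alpha=1.4,beta=10)
        for p,L,c in M: draw(n,o,x,y,s,p,L,c)
        return o
    cv2.imwrite("pics/o1.png",cv2.resize(ov("side",125,95,210,230,4)[:,:],None,fx=.64,fy=.64,interpolation=cv2.INTER_AREA))
    a=ov("top",105,125,180,110,4); b=ov("top",285,130,150,120,4)
    b=cv2.copyMakeBorder(b,0,0,0,120,0); cv2.imwrite("pics/o2.png",cv2.resize(np.vstack([a,b]),None,fx=.64,fy=.64,interpolation=cv2.INTER_AREA))
E
python3 ov.py
```

```text
scan head/clamp x 0.5119731867345532 0.505966766134871 y 0.010595729207868321 yaw -3.224608124505378
A [0.5589 0.3832 4.2596]
B [ 0.591   0.2693 44.1749]
Cc [ 0.6157  0.1488 23.006 ]
CAR [ 0.5406 -0.2273 -5.3326]
BAR [  0.4683  -0.4543 -94.8903]
KEY [0.484  0.2233 7.4414]
WID [0.4149 0.175  7.4414]
SC [ 0.509   0.0106 -3.2246]
```

View pics/o1.png

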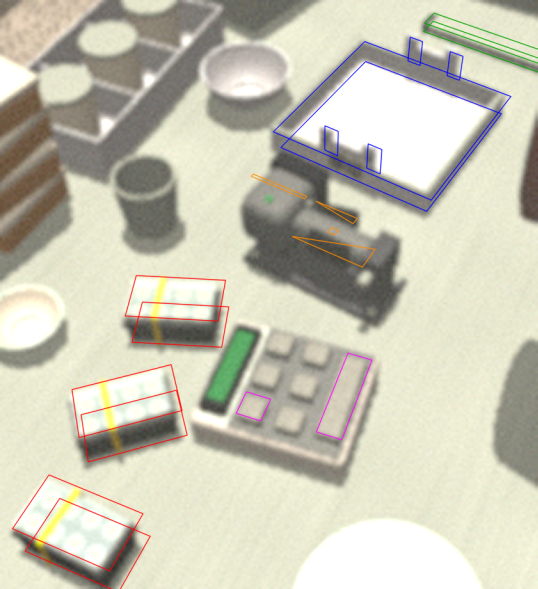

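View pics/o2.png

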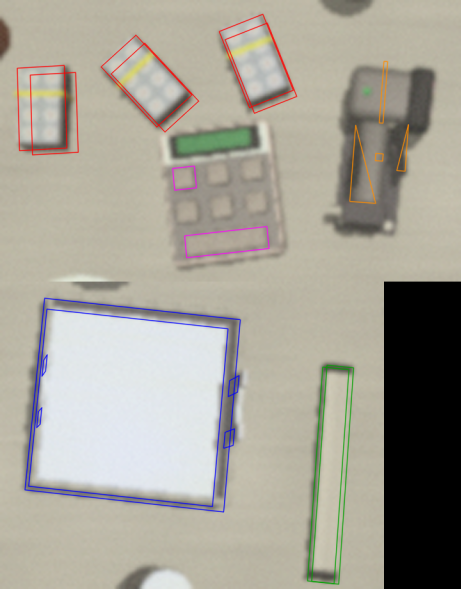

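Overlays from both cameras agree to within a few mm, and the table edge is straight, so the lens has no distortion. I'll start with the first scan.

```bash
cat > act.py <<'E'
from h import *
np.set_printoptions(precision=4,suppress=True)
def best(p,yaw):
    q0=robot.observe()["q"]; c=[]
    for k in(-180,0,180):
        q=robot.ik(p,[180,0,yaw+k])
        if q is not None: c.append((np.abs(np.array(q)-q0).max(),yaw+k))
    return min(c)[1]
def above(x,y,yaw,z=.28):
    o=robot.observe()["tool_pos"]
    if o[2]<z-.01: robot.line_to([o[0],o[1],z],vel=.25)
    ya=best([x,y,z],yaw); robot.move_pose([x,y,z],[180,0,ya])
def down(x,y,z,guard=None,vel=.12): return robot.line_to([x,y,z],vel=vel,guard=guard)
def st(m=""):
    o=robot.observe(); print(m,round(o["time"],2),o["tool_pos"],"rot",o["tcp_rot"],"F",o["ft_force"],"w",round(o["gripper_width"],4))
    return o
def squeeze(x,y,yaw):
    above(x,y,yaw,.24); robot.set_gripper(.085); print("hit",down(x,y,.117,guard=15)); st("at")
    for g in(.058,.052,.047): robot.set_gripper(g); st("g")
E
python3 - <<'E'
from act import *
squeeze(.507,.0106,-4)
cv2.imwrite("pics/s1.png",robot.grab_frame("side")); cv2.imwrite("pics/t1.png",robot.grab_frame("top"))
crop("side",cv2.imread("pics/s1.png"),185,120,120,110,5,"s1c")
E
```

```text
hit False
at 3.88 [0.5075 0.0105 0.1179] rot [-179.9885    0.0745  175.9962] F [ 0.1296 -0.1448  1.3484] w 0.0848
g 4.27 [0.5073 0.0103 0.1175] rot [-179.9619    0.0512  175.9888] F [-0.1911 -2.5522  1.411 ] w 0.0579
g 4.5 [0.5071 0.0104 0.1172] rot [-179.9795    0.0172  175.9913] F [ 0.4078 -2.3398  1.845 ] w 0.052
g 4.72 [0.5072 0.012  0.1175] rot [179.7944   0.0382 176.0278] F [-0.6703  6.6949  6.4005] w 0.0469
```

View pics/s1c.png

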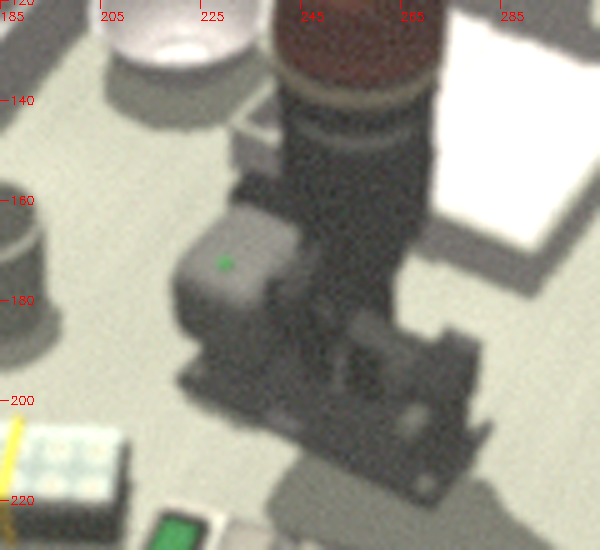

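The side crop shows the fingers straddling the grip with the trigger partly squeezed. The forces say the grip sits about 2 mm further along +y. I'll shift and close fully.

```bash
python3 - <<'E'
from act import *
o=robot.observe()["tool_pos"]; robot.line_to([.507,.0125,.117],vel=.03); st()
for g in(.044,.042,.040): robot.set_gripper(g); st("g")
E
```

```text
5.08 [0.5071 0.0124 0.1173] rot [-179.9798    0.0088  176.0029] F [-2.1763 -2.9907  5.8324] w 0.0469
g 5.29 [0.5071 0.0136 0.1176] rot [179.8367   0.0195 176.0189] F [-2.5829  5.3171  9.3543] w 0.0442
g 5.51 [0.5071 0.0142 0.1179] rot [179.7543   0.0308 176.0383] F [-3.7025  7.9472 12.6789] w 0.0425
g 5.72 [0.5071 0.0144 0.1181] rot [179.7194   0.0323 176.0109] F [-4.5109 12.6475 14.3965] w 0.0415
```

```bash
python3 - <<'E'
from act import *
robot.line_to([.507,.0142,.117],vel=.03); robot.set_gripper(.036); st("full"); robot.pause(.9); st("held")
cv2.imwrite("pics/t1.png",robot.grab_frame("top"))
robot.set_gripper(.085); robot.line_to([.507,.0125,.117],vel=.05); robot.pause(.3); st("open")
down(.507,.0125,.28,vel=.25); above(.50,.25,0)
cv2.imwrite("pics/t2.png",robot.grab_frame("top")); cv2.imwrite("pics/s2.png",robot.grab_frame("side"))
E
```

```text
full 6.19 [0.5071 0.0147 0.1182] rot [179.9099   0.028  175.9475] F [-6.0162  3.0552 14.2504] w 0.0411
held 7.09 [0.5071 0.0147 0.1182] rot [179.9072   0.028  175.9454] F [-5.8024  2.5515 14.3067] w 0.0414
open 8.2 [0.507  0.0125 0.117 ] rot [179.9985  -0.0022 176.0013] F [ 0.6063  0.1654 -0.1689] w 0.085
```

Width stalled at 0.041 under full grip force, so the trigger was home, and it was held for 0.9 s.

```bash
python3 - <<'E'
import cv2
a=cv2.imread("pics/t2.png");b=cv2.imread("pics/s2.png")
o=cv2.vconcat([a[110:384],b[:]]) ; cv2.imwrite("pics/v2.png",cv2.resize(o,None,fx=.9,fy=.9,interpolation=cv2.INTER_AREA))
E
```

```text
(no output)
```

View pics/v2.png

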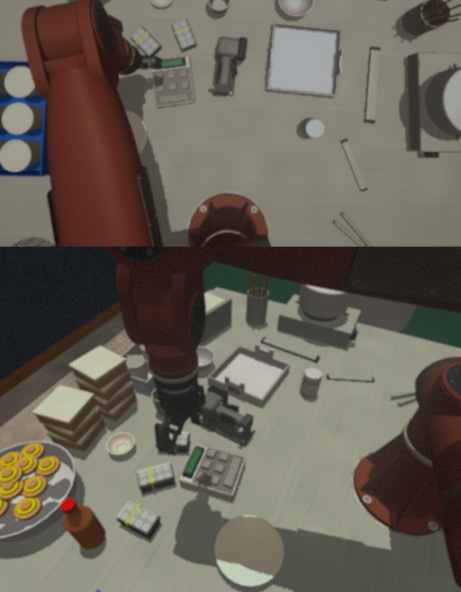

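Only three packs, all still where they were. Next I'll pick pack C and place it.

```bash
cat >> act.py <<'E'
CAR=[.5425,-.2273,-5.3]
def slot(dx,dy):
    a=np.radians(CAR[2]); return CAR[0]+np.cos(a)*dx-np.sin(a)*dy, CAR[1]+np.sin(a)*dx+np.cos(a)*dy
def pick(x,y,yaw,z=.084,open_=.08):
    above(x,y,yaw); robot.set_gripper(open_); h=down(x,y,z,guard=12); st(f"down hit={h}")
    robot.set_gripper(.02); st("grip"); o=robot.observe()["tool_pos"]; robot.line_to([o[0],o[1],.28],vel=.2); return st("up")
def place(x,y,yaw,z=.090):
    above(x,y,yaw); h=down(x,y,.11); h=down(x,y,z,guard=6,vel=.04); st(f"placed hit={h}")
    robot.pause(.2); robot.set_gripper(.066); robot.pause(.2); robot.line_to([x,y,.28],vel=.2); st("off")
E
python3 - <<'E'
from act import *
print("bottle",w("side",102,322,0))
pick(.6157,.1488,23)
x,y=slot(.05,.048); place(x,y,CAR[2])
cv2.imwrite("pics/t3.png",robot.grab_frame("top")); cv2.imwrite("pics/s3.png",robot.grab_frame("side"))
E
```

```text
bottle [0.6465 0.4645 0.    ]
down hit=False 12.71 [0.6162 0.1489 0.0849] rot [-179.9746    0.07   -156.9983] F [-0.3436 -0.666   0.2326] w 0.0795
grip 13.08 [0.6161 0.1488 0.0846] rot [-179.9764    0.0535 -157.    ] F [-0.8308 -0.4136  4.7768] w 0.0513
up 14.22 [0.6156 0.1488 0.2784] rot [ 179.9526   -0.1244 -156.9993] F [-0.4495 -0.6706 -1.754 ] w 0.0512
placed hit=True 17.48 [ 0.5971 -0.1847  0.0938] rot [-179.9544    0.0644  174.6715] F [ 1.6156 -3.4577  2.3161] w 0.0511
off 19.26 [ 0.5962 -0.1838  0.2783] rot [179.9076  -0.1646 174.7057] F [ 0.3834  0.001  -0.5252] w 0.066
```

```bash
python3 - <<'E'
from h import *
crop("top",cv2.imread("pics/t3.png"),290,130,95,95,5,"a");crop("side",cv2.imread("pics/s3.png"),220,95,110,95,5,"b")
a,b=cv2.imread("pics/a.png"),cv2.imread("pics/b.png"); o=cv2.hconcat([a,b[:475]]); cv2.imwrite("pics/v3.png",cv2.resize(o,None,fx=.78,fy=.78,interpolation=cv2.INTER_AREA))
E
```

```text
(no output)
```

View pics/v3.png

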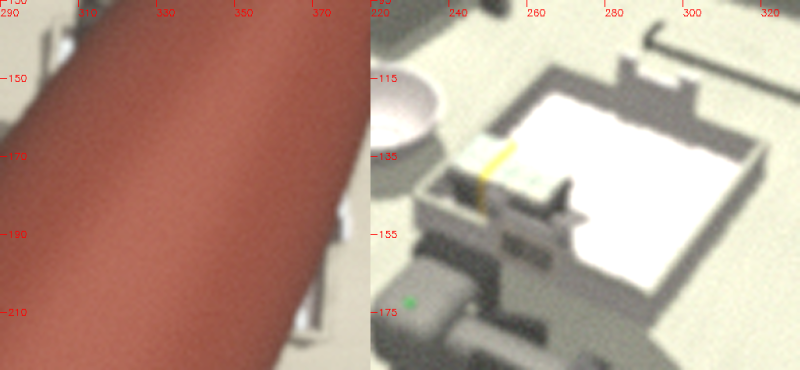

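```bash
python3 - <<'E'
from act import *
above(.591,.2693,44.2)
cv2.imwrite("pics/t4.png",robot.grab_frame("top")); cv2.imwrite("pics/s4.png",robot.grab_frame("side"))
crop("top",cv2.imread("pics/t4.png"),290,130,95,95,5,"a");crop("side",cv2.imread("pics/s4.png"),230,115,70,60,7,"b")
a,b=cv2.imread("pics/a.png"),cv2.imread("pics/b.png"); b=cv2.resize(b,(475*7//6,475)); o=cv2.hconcat([a[:,:400],b]); print(o.shape);cv2.imwrite("pics/v4.png",cv2.resize(o,None,fx=.8,fy=.8,interpolation=cv2.INTER_AREA))
E
```

```text
(475, 954, 3)
```

View pics/v4.png

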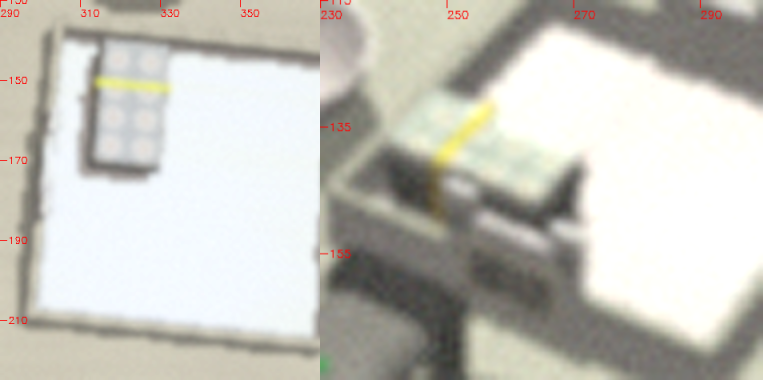

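```bash
cat >> act.py <<'E'
def inv(p):
    a=np.radians(CAR[2]); d=np.array(p[:2])-CAR[:2]; return np.array([np.cos(a)*d[0]+np.sin(a)*d[1],-np.sin(a)*d[0]+np.cos(a)*d[1]])
E
python3 - <<'E'
from act import *
for n,L in(("top",((316,139.5),(332,140.5),(329.5,170.8),(313.5,170.5))),("side",((241.1,137.9),(249,129.5),(271.5,139.5),(265.5,146.3)))):
    c=np.array([inv(w(n,*p,.049)) for p in L]); print(n,c.tolist(),c.mean(0))
print(px("top",[[*slot(.05,.048),.049]]),px("side",[[*slot(.05,.048),.049]]))
E
```

```text
top [[0.09642893644913064, 0.07030388785283445], [0.09854020035584395, 0.025075530091870912], [0.011802768851486942, 0.023943083109943822], [0.007718185770933842, 0.06868460817361309]] [0.0536 0.047 ]
side [[0.09005845114882849, 0.07761684423331675], [0.09155934976509517, 0.029251350128547456], [0.006514282680704583, 0.03303114400827961], [0.006034339993777269, 0.07058190722194103]] [0.0485 0.0526]
[[322.2776 156.5   ]] [[257.0412 137.2281]]
```

Pack C lies flat in its slot: (53.6, 47) mm from the top camera and (48.5, 52.6) from the side, against a target of (50, 48). Next is pack B.

```bash
python3 - <<'E'
from act import *
pick(.591,.2693,44.2)
x,y=slot(.047,-.048); place(x,y,CAR[2])
cv2.imwrite("pics/t5.png",robot.grab_frame("top")); cv2.imwrite("pics/s5.png",robot.grab_frame("side"))
a,b=cv2.imread("pics/t5.png"),cv2.imread("pics/s5.png")
# compare moved regions vs start for pack A and the bar
t0=cv2.imread("pics/top0.png"); s0=cv2.imread("pics/side0.png")
print("A diff",cv2.absdiff(a,t0)[145:190,105:140].mean(),"bar diff",cv2.absdiff(a,t0)[155:255,400:430].mean(), "A side",cv2.absdiff(b,s0)[275:330,125:185].mean())
E
```

```text
down hit=False 23.44 [0.5915 0.2694 0.0848] rot [-179.9611    0.0606 -135.7986] F [-0.0281 -0.2007 -0.3639] w 0.0801
grip 23.82 [0.5914 0.2694 0.0848] rot [-179.9703    0.0615 -135.7977] F [-0.8271  0.261   5.7425] w 0.0511
up 24.95 [0.5909 0.2693 0.2783] rot [ 179.9298   -0.1167 -135.8024] F [ 0.0558  0.663  -3.1594] w 0.0512
placed hit=True 29.01 [ 0.5846 -0.2792  0.0897] rot [179.9748  -0.0471 174.7001] F [ 1.0742 -0.364   3.924 ] w 0.051
off 30.82 [ 0.5845 -0.2792  0.2784] rot [179.8665  -0.2286 174.6948] F [ 0.5286 -0.7842 -0.7104] w 0.0661
A diff 21.963597883597885 bar diff 38.85933333333333 A side 15.567878787878788
```

```bash
python3 - <<'E'
from h import *
for f in("top0","t5","side0","s5"):
    im=cv2.imread(f"pics/{f}.png").astype(int); m=((im[:,:,2]-im[:,:,0]>60)&(im[:,:,1]-im[:,:,0]>45)).astype(np.uint8)
    n,l,s,c=cv2.connectedComponentsWithStats(m); print(f,[(c[i].round(1).tolist(),int(s[i,4])) for i in range(1,n) if 8<s[i,4]<200 and c[i][1]>110])
a=cv2.imread("pics/t5.png");b=cv2.imread("pics/s5.png")
o=cv2.hconcat([cv2.resize(a,(512,384)),b])
crop("top",a,95,130,60,75,6,"a");crop("side",b,115,265,80,75,6,"b")
cv2.imwrite("pics/v5.png",cv2.hconcat([cv2.imread("pics/a.png"),cv2.imread("pics/b.png")])[:, :800])
E
```

```text
top0 [([200.7, 143.5], 15), ([157.8, 151.6], 22), ([120.0, 161.0], 19)]
t5 [([325.0, 151.0], 9), ([120.0, 161.0], 19)]
side0 [([186.4, 211.4], 44), ([166.6, 253.4], 54), ([146.8, 297.1], 76)]
s5 [([268.3, 120.6], 23), ([252.5, 135.5], 28), ([146.8, 297.2], 81)]
```

View pics/v5.png

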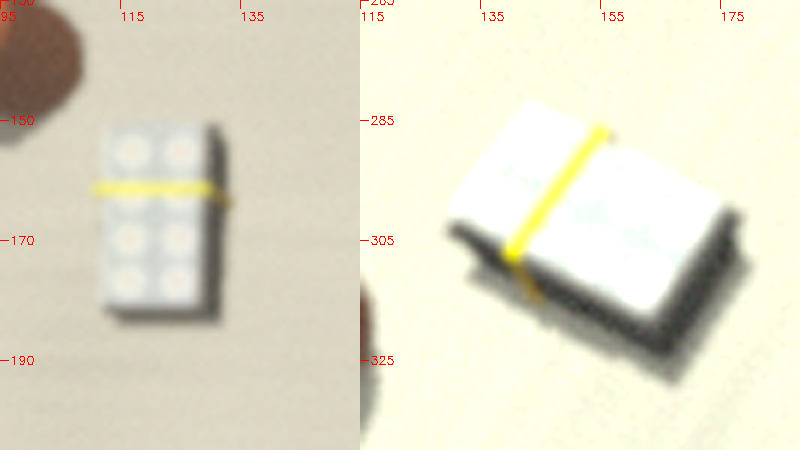

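Pack A is where it was at the start (band centroids unchanged). I'll refine its centre from both lids' corners and pick it.

```bash
python3 - <<'E'
from act import *
C=[]
for n,L in(("top",((112,150.5),(129.5,150.5),(128.5,181),(112,181))),("side",((129.7,300),(143.3,281.3),(177.8,299.7),(164.2,316.7)))):
    c=np.array([w(n,*p,.044)[:2] for p in L]); 
    if n=="side": d=c[0]+c[1]-c[2]-c[3]
    else: d=c[0]+c[1]-c[2]-c[3]
    print(n,c.mean(0),np.degrees(np.arctan2(d[1],d[0]))); C.append(c.mean(0))
m=np.mean(C,0); print(m)
pick(m[0]-.008,m[1],2)
x,y=slot(-.048-.008,.048); place(x,y,CAR[2])
robot.line_to([x,y,.3],vel=.2); above(.50,.25,0)
cv2.imwrite("pics/t6.png",robot.grab_frame("top")); cv2.imwrite("pics/s6.png",robot.grab_frame("side"))
a,b=cv2.imread("pics/t6.png"),cv2.imread("pics/s6.png")
crop("top",a,285,130,150,130,4,"a");crop("side",b,220,90,105,105,4,"b")
A,B=cv2.imread("pics/a.png"),cv2.imread("pics/b.png");B=cv2.resize(B,(520,520))
cv2.imwrite("pics/v6.png",cv2.resize(cv2.hconcat([A,B]),None,fx=.71,fy=.71,interpolation=cv2.INTER_AREA))
E
```

```text
top [0.5614 0.3842] 1.7219743386684272
side [0.56   0.3865] 0.6494529441107787
[0.5607 0.3853]
down hit=False 35.36 [0.5531 0.3855 0.0849] rot [ 179.9723    0.0673 -178.0008] F [-0.1535  0.3312  0.1135] w 0.08
grip 35.73 [0.5531 0.3855 0.0848] rot [ 179.9788    0.0643 -178.0012] F [-0.2326 -0.8388  4.8561] w 0.0515
up 36.87 [0.5527 0.3853 0.2783] rot [-179.9518   -0.123  -178.0012] F [-0.1106  1.144  -1.8921] w 0.0513
placed hit=True 40.97 [ 0.4908 -0.1741  0.0897] rot [179.9767  -0.0508 174.6979] F [-0.8131  0.5807  4.6268] w 0.0512
off 42.77 [ 0.4908 -0.1741  0.2787] rot [179.8888  -0.209  174.6987] F [-0.4603  0.5559 -0.7855] w 0.0659
```

View pics/v6.png

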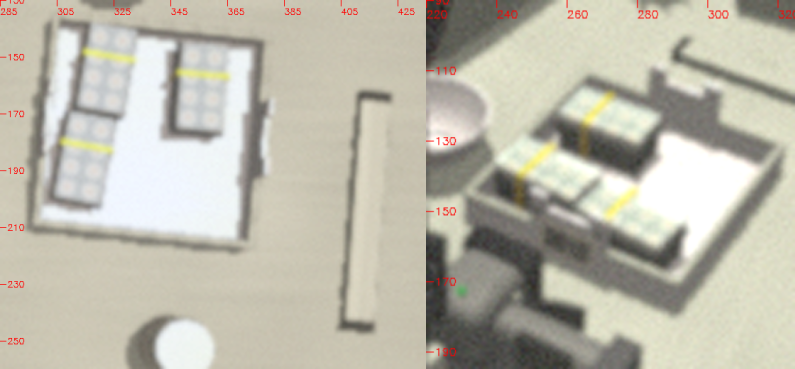

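All three packs look flat in the carrier and the bar has not moved, with its ends at (417,163.5) and (410.7,245). Next I'll pick the bar.

```bash
python3 - <<'E'
from act import *
bx,by=.4683,-.4535
above(bx,by,-4.9); robot.set_gripper(.06); print(down(bx,by,.077,guard=10)); st("at")
robot.set_gripper(.01); st("grip"); o=robot.observe()["tool_pos"]; robot.line_to([o[0],o[1],.25],vel=.15); st("up")
x,y=slot(0,0); above(x,y,CAR[2]+90,.25); st("over")
cv2.imwrite("pics/t7.png",robot.grab_frame("top")); cv2.imwrite("pics/s7.png",robot.grab_frame("side"))
crop("top",cv2.imread("pics/t7.png"),285,130,100,100,4,"a");crop("side",cv2.imread("pics/s7.png"),200,50,130,130,4,"b")
A,B=cv2.imread("pics/a.png"),cv2.imread("pics/b.png")
cv2.imwrite("pics/v7.png",cv2.hconcat([A,cv2.resize(B,(400,400))]))
E
```

```text
False
at 49.26 [ 0.4686 -0.4539  0.0778] rot [-179.947     0.0453  175.1   ] F [-0.797   0.0079  0.3078] w 0.0601
grip 49.64 [ 0.4685 -0.4538  0.0777] rot [-179.9619    0.0342  175.1006] F [-1.1275  0.4009  5.4106] w 0.0283
up 50.94 [ 0.4682 -0.4534  0.2486] rot [179.9118  -0.0713 175.0996] F [ 0.0883  0.0875 -2.8763] w 0.0278
over 52.06 [ 0.5423 -0.2278  0.2497] rot [179.9791  -0.005  -95.4242] F [-0.1159 -0.5277 -2.6514] w 0.0278
```

View pics/v7.png

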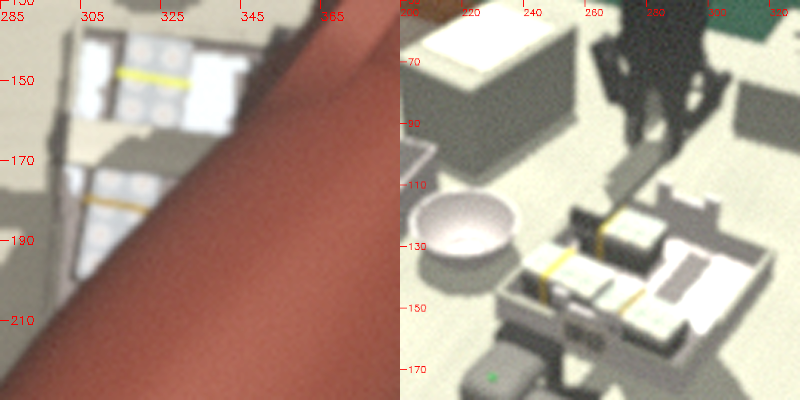

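```bash
python3 - <<'E'
from act import *
P=[[*slot(dx,.122),.1865] for dx in(-.015,.015)]+[[*slot(0,.122),.1725]]
print(px("top",P),px("side",P))
crop("side",cv2.imread("pics/s7.png"),255,85,40,35,10,"b"); crop("top",cv2.imread("pics/t7.png"),285,145,40,35,10,"a")
cv2.imwrite("pics/v8.png",cv2.hconcat([cv2.imread("pics/a.png"),cv2.imread("pics/b.png")]))
E
```

```text
[[298.4466 169.6254]
 [299.6617 157.7673]
 [298.5197 164.5335]] [[264.4079 120.6934]
 [254.7736 116.9629]
 [259.4374 123.0501]]
```

View pics/v8.png

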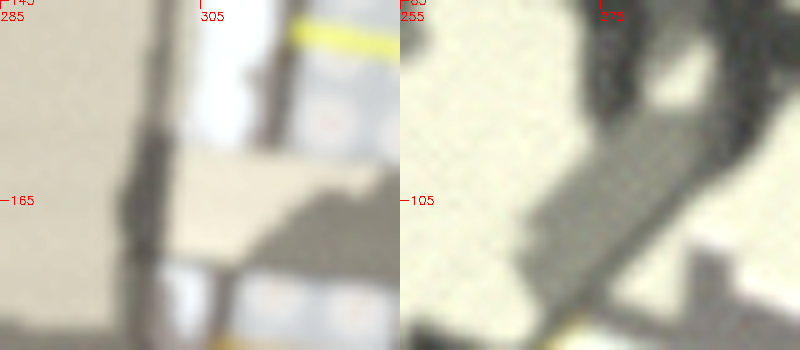

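The bar is centred in the grip. Its near cap is seen at (299,165) against a predicted (299,164) in the top view, and it also matches in the side view; the grey patch is arm shadow. I'll lower it now.

```bash
python3 - <<'E'
from act import *
x,y=slot(.001,0)
down(x,y,.155); h=down(x,y,.131,guard=6,vel=.03); st(f"seat hit={h}")
robot.pause(.2); robot.set_gripper(.05); robot.pause(.2); robot.line_to([x,y,.28],vel=.15); st("off")
above(.50,.25,0)
cv2.imwrite("pics/t9.png",robot.grab_frame("top")); cv2.imwrite("pics/s9.png",robot.grab_frame("side"))
crop("top",cv2.imread("pics/t9.png"),285,130,100,95,4,"a");crop("side",cv2.imread("pics/s9.png"),220,90,100,95,4,"b")
cv2.imwrite("pics/v9.png",cv2.hconcat([cv2.imread("pics/a.png"),cv2.imread("pics/b.png")]))
P=[[*slot(dx,dy),.070] for dx,dy in((-.015,.122),(.015,.122),(.015,-.122),(-.015,-.122))]
print(px("top",P).round(1).tolist(),px("side",P).round(1).tolist())
E
```

```text
seat hit=True 53.78 [ 0.5438 -0.2274  0.1336] rot [-179.9559   -0.012   -95.2553] F [-0.2126 -0.4066  4.4453] w 0.0278
off 55.66 [ 0.5432 -0.2272  0.2788] rot [179.9011   0.0875 -95.2637] F [-0.0089 -0.2037 -0.6231] w 0.0501
[[294.4, 175.5], [295.5, 164.8], [383.6, 174.4], [382.7, 185.1]] [[263.0, 153.3], [254.2, 149.6], [292.8, 108.3], [300.8, 111.2]]
```

View pics/v9.png

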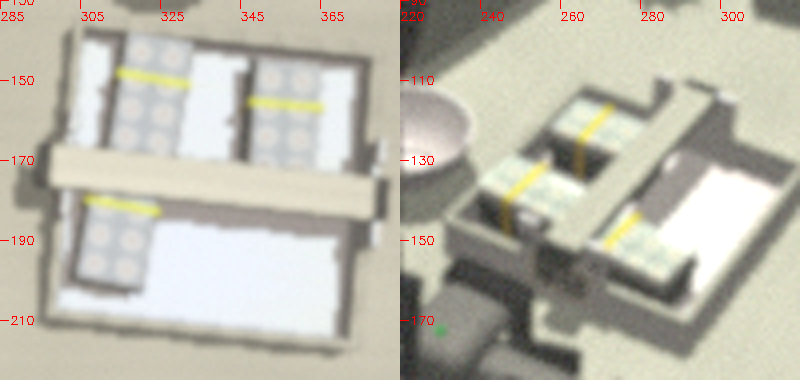

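The bar is seated in both notches: contact height 0.1336 against 0.133 expected, and the ends are symmetric. Next come the second scan and the keys.

```bash
python3 - <<'E'
from act import *
above(.507,.0140,-4,.24); robot.set_gripper(.085); print("hit",down(.507,.0140,.117,guard=15))
for g in(.050,.044,.036): robot.set_gripper(g); st("g")
robot.pause(.9); st("held")
robot.set_gripper(.085); robot.line_to([.507,.0125,.117],vel=.05); robot.pause(.3); st("open")
down(.507,.0125,.24,vel=.25)
above(.484,.2233,7.4,.24); robot.set_gripper(0); st("shut")
cv2.imwrite("pics/t10.png",robot.grab_frame("top"))
down(.484,.2233,.125); st("near"); h=down(.484,.2233,.1115,guard=20,vel=.02); robot.pause(.25); st(f"key1 hit={h}")
down(.484,.2233,.15,vel=.08); robot.pause(.2); st("up")
E
```

```text
hit False
g 61.91 [0.5073 0.013  0.1178] rot [-179.8591    0.0454  175.9528] F [-2.0061 -5.4395  3.886 ] w 0.0504
g 62.15 [0.5073 0.0138 0.118 ] rot [-179.9801    0.0441  175.9659] F [-3.2802 -0.4472  6.6667] w 0.0442
g 62.37 [0.5073 0.0146 0.1185] rot [179.8964   0.057  175.9398] F [-4.6074  6.0432 12.2236] w 0.0412
held 63.27 [0.5073 0.0147 0.1185] rot [179.8976   0.0555 175.9447] F [-5.1534  5.1667 13.0158] w 0.0411
open 64.33 [0.507  0.0125 0.117 ] rot [-179.999    -0.0024  175.9999] F [ 0.1573 -0.2399  0.9194] w 0.0852
shut 66.59 [0.484  0.2233 0.24  ] rot [-179.9999   -0.0008 -172.5939] F [0.1754 0.5735 0.7634] w -0.0003
near 67.75 [0.4845 0.2234 0.1259] rot [ 179.9981    0.0785 -172.5999] F [ 0.3463 -1.3109  0.3245] w -0.0001
key1 hit=False 68.83 [0.4843 0.2234 0.1125] rot [-179.9973    0.047  -172.5941] F [-3.8878 -1.9841 11.3102] w 0.0004
up 69.66 [0.4836 0.2232 0.1494] rot [-179.9955   -0.0631 -172.5995] F [-0.4129 -0.2657  0.1461] w -0.0001
```

The far-left key bottomed out: tip at 39.5 mm and 11 N, more than the 5 N spring. Next is the wide key.

```bash
python3 - <<'E'
from act import *
x,y=.4149,.175
down(.484,.2233,.2,vel=.2); above(x,y,7.4,.2); down(x,y,.125); h=down(x,y,.1115,guard=20,vel=.02); robot.pause(.25); st(f"wide hit={h}")
down(x,y,.15,vel=.08); down(x,y,.28,vel=.2); robot.pause(.3); st("up"); above(.42,.30,0,.30)
for n in("top","side"): cv2.imwrite(f"pics/{n}11.png",robot.grab_frame(n))
crop("top",cv2.imread("pics/top11.png"),235,130,150,110,4,"a"); crop("side",cv2.imread("pics/side11.png"),190,90,130,160,4,"b")
A,B=cv2.imread("pics/a.png"),cv2.imread("pics/b.png"); B=cv2.resize(B,(B.shape[1]*440//B.shape[0],440))
cv2.imwrite("pics/v11.png",cv2.resize(cv2.hconcat([A,B]),None,fx=.82,fy=.82,interpolation=cv2.INTER_AREA))
E
```

```text
wide hit=False 72.36 [0.4152 0.175  0.1125] rot [-179.9916    0.0509 -172.5972] F [-3.6784 -0.6282 11.9362] w 0.0
up 74.09 [0.4146 0.175  0.2792] rot [ 179.9981   -0.0725 -172.6001] F [ 0.0484 -0.6898  0.554 ] w 0.0003
```

I've used all 16 pictures, so I'll check numerically: the carrier against the post-seating frames, and the scanner and bystanders against the start.

```bash
python3 - <<'E'
from h import *
I=lambda f:cv2.GaussianBlur(cv2.imread(f"pics/{f}.png"),(3,3),0).astype(int)
d=lambda a,b,x0,x1,y0,y1:(lambda D:(round(D.mean(),2),int((D.max(2)>35).sum())))(abs(I(a)-I(b))[y0:y1,x0:x1])
print("carrier top",d("t9","top11",285,385,130,225),"side",d("s9","side11",225,325,95,185))
print("trigger blade top",d("top0","top11",254,268,165,200),"scanner side",d("side0","side11",218,285,155,225))
print("keys top",d("top0","top11",168,212,185,225))
for n,b in {"cup":(228,258,95,128),"bowl":(305,352,86,130),"can":(328,365,238,265),"dish":(162,196,88,122)}.items(): print(n,d("top0","top11",*b))
E
```

```text
carrier top (np.float64(8.36), 0) side (np.float64(22.04), 2259)
trigger blade top (np.float64(0.88), 0) scanner side (np.float64(36.41), 1560)
keys top (np.float64(1.18), 0)
cup (np.float64(1.32), 0)
bowl (np.float64(1.13), 0)
can (np.float64(1.47), 0)
dish (np.float64(1.46), 0)
```

```bash
python3 - <<'E'
from plant import robot
robot.pause(.3); robot.job_done(); print(robot.observe()["time"])
E
```

```text
the job is handed in; nothing more can be done
the job is handed in; nothing more can be done
```

I carried out every step of the order and handed it in at about 75 s on the robot clock (limit 200 s). `job_done` gives no verdict, so I can't confirm the judged result.

- **Scans:** I squeezed the trigger both times until the jaws stalled at 41 mm. I held it for about 0.9 s, then released it.
- **Packs:** Only three packs were there. I set them flat in the +x/+y, +x/-y and -x/+y places of the carrier.
- **Bar:** I laid the larger bar in both notches. It made contact within 1 mm of the expected height, and both ends look centred in the pictures.
- **Keys:** I pressed the far-left key and then the wide key, each down to its stop with 11–12 N.

**Final top-view check:**
- The trigger, keys, cup, bowl, can and dish match the starting picture.
- The carrier, packs and bar match the picture taken after the bar was seated, apart from a slight overall brightness difference.
- I did not compare the bottle or the plate stack with their starting positions, but the arm felt no contact near them.

**Checks that fell short or disagreed:**
- The final side-view comparison differed a lot. I put this down to the parked arm blocking the view but did not confirm it, because the 16-picture limit was used up.
- The first pack touched down 4 mm early, with a small sideways force. The two cameras put its centre about 5 mm apart, but it looked flat in both views.

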